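Two-key release of a sample vial

TASK

Release the yellow-capped vial from its dispenser: put one fingertip on each of that dispenser's two yellow keys, press both all the way down together and keep them down until the vial has rolled down and lies still in the front tray, then let the keys come up and move clear. Do not touch or lift either vial, and leave the blue dispenser and everything else on the bench alone.

Things in the scene. Friction and masses are not known exactly. Their poses are not given: they have to be found in the camera images.
- yellow_unit: yellow-striped white vial dispenser, fixed to the bench, 210 (x) x 100 (y) x 75 high. Origin: on the bench under the chute; x points from the front tray to the key deck at the rear, y left, z up. Deck: x +35 to +95, top at z 75 (key collars to z 79). Cheeks of the chute: 75 apart inside, tops at z 60. Same shape as the blue one.
- yellow_tray (a point): middle of the floor of the yellow dispenser's front tray (a pocket, x -102 to -66, floor z 12, rim z 34 in its frame). The chute falls to it at 20 degrees. Two black stops in the chute hold the vial; each belongs to one key and sinks with it: the vial passes only while both keys are down.
- yellow_key_left_top (a point): centre of the top face of the yellow dispenser's left key: a round yellow cap 24 across, standing 20 above the deck, top at z 95 when up; at x +66, y +28 of its dispenser, so the two keys are 56 apart centre to centre. It moves with the key.
- yellow_key_left (a joint): how far the yellow left key is pressed, m: 0 up, 0.012 fully down (stop). Spring return: about 1 N to start it, 3 N fully down, for each key. Its stop has left the vial's path from about 0.010.
- yellow_key_right_top (a point): centre of the top face of the yellow dispenser's right key: a round yellow cap 24 across, standing 20 above the deck, top at z 95 when up; at x +66, y -28 of its dispenser, so the two keys are 56 apart centre to centre. It moves with the key.
- yellow_key_right (a joint): how far the yellow right key is pressed, m: 0 up, 0.012 fully down (stop). Spring return: about 1 N to start it, 3 N fully down, for each key. Its stop has left the vial's path from about 0.010.
- yellow_vial: loose white vial with a yellow cap, 72 long, 28 across, about 40 g, lying across the chute of the yellow dispenser. Origin: its centre; y is its long axis (towards the cap). At the start it rests against the stops, its centre 3 mm along x and 52 mm up in the dispenser's frame; lying in the tray its centre is at x between -89 and -76, z 26 to 28.
- blue_unit: blue-striped white vial dispenser, fixed to the bench, 210 (x) x 100 (y) x 75 high. Origin: on the bench under the chute; x points from the front tray to the key deck at the rear, y left, z up. Deck: x +35 to +95, top at z 75 (key collars to z 79). Cheeks of the chute: 75 apart inside, tops at z 60. Same shape as the yellow one.
- blue_tray (a point): middle of the floor of the blue dispenser's front tray (a pocket, x -102 to -66, floor z 12, rim z 34 in its frame). The chute falls to it at 20 degrees. Two black stops in the chute hold the vial; each belongs to one key and sinks with it: the vial passes only while both keys are down.
- blue_key_left_top (a point): centre of the top face of the blue dispenser's left key: a round blue cap 24 across, standing 20 above the deck, top at z 95 when up; at x +66, y +28 of its dispenser, so the two keys are 56 apart centre to centre. It moves with the key.
- blue_key_left (a joint): how far the blue left key is pressed, m: 0 up, 0.012 fully down (stop). Spring return: about 1 N to start it, 3 N fully down, for each key. Its stop has left the vial's path from about 0.010.
- blue_key_right_top (a point): centre of the top face of the blue dispenser's right key: a round blue cap 24 across, standing 20 above the deck, top at z 95 when up; at x +66, y -28 of its dispenser, so the two keys are 56 apart centre to centre. It moves with the key.
- blue_key_right (a joint): how far the blue right key is pressed, m: 0 up, 0.012 fully down (stop). Spring return: about 1 N to start it, 3 N fully down, for each key. Its stop has left the vial's path from about 0.010.
- blue_vial: loose white vial with a blue cap, 72 long, 28 across, about 40 g, lying across the chute of the blue dispenser. Origin: its centre; y is its long axis (towards the cap). At the start it rests against the stops, its centre 3 mm along x and 52 mm up in the dispenser's frame; lying in the tray its centre is at x between -89 and -76, z 26 to 28.
- tip_box: blue pipette-tip box, 120 x 82 x 51, tips of clear plastic showing. Bystander, loose; origin: centre of its underside.
- reagent_bottle: clear jar with a pale label and a red cap, 54 across, 100 tall. Bystander, loose; origin: centre of its underside.
- sample_cup: small white open cup, 52 across, 60 tall. Bystander, loose; origin: centre of its underside.
- timer: flat grey timer, 60 x 70 x 22. Bystander, loose; origin: centre of its underside.
- marker: white marker pen with a black cap, 127 long, 14 thick, lying. Bystander, loose; origin: centre of its underside.
- tube_rack: green tube rack, 70 x 190 x 62, with capped tubes. Bystander, loose; origin: centre of its underside.
Not all that is in view belongs to the job. What is shaped like the yellow_vial but red is not meant.

How it is judged:
By the outcome, as a careful person would: the job done as asked, in the order asked, and still so for the second after the job is handed in, with the robot touching nothing.
It also fails if it takes over 32 s, if anything falls off the work surface, if the arm or the gripper's body presses on something with over 40 N, if the wrist force passes 120 N, or if a joint passes its speed limit or range.

ROBOT

A 7-joint arm with a two-finger parallel gripper is mounted at the origin on the work surface. World frame = base frame: x ahead of the robot, y to its left, z up, the work surface at z = 0. Lengths are in m, angles in rad, forces in N, time in s.
With the tool pointing down it reaches from about 0.35 to 0.9 m from the base axis. Payload 8.1 kg.
Tool frame: the origin (TCP) lies at the very end of the fingers, on their centre line; the grasp point (between the pads) lies 19 mm behind it (arm.grasp_offset is the distance from the TCP to the grasp point, in m); z points along the fingers, y is the direction in which the jaws open and shut (so a half turn about z gives the same grasp; the last joint's range is limited). The gripper opens to 92 mm and grips with 3 to 60 N. Pads are 19 mm wide; open, the fingers measure 130 mm over their backs; the gripper's body (75 mm by 190 mm) begins 47 mm behind the grasp point.
Start: joints at [1.184, 0.434, 0.025, 1.573, -0.012, 1.134, -0.075], TCP at [0.175, -0.6, 0.227] pointing down, gripper open.
Joint ranges: [-2.62, 2.62], [-0.44, 2.09], [-1.27, 1.32], [0.08, 2.57], [-1.32, 4.46], [0.12, 2], [-2.74, 2.74]. Speed limits (rad/s): [2.22, 2.22, 3.01, 3.01, 3.14, 3.14, 3.14].

INTERFACE

Orientations are given as a rotation vector (axis times angle).
In Python, from cell import arm, eyes, workorder gives the robot as it stands.
- The arm moves only by the shell command python3 -m inch 'ROWS' [FORCE]. ROWS is JSON, a list that holds one entry, the list of rows, each a list of 5 numbers: the closure, from 0 (fully open) to 1 (shut), then the shift along the tool's x, y, z in mm, then the turn about the tool's z in degrees. A call has 1 to 12 rows; each row shifts and turns the pose as measured when the row begins, along the tool's axes as they then stand; what a row does not reach is not made up. A row lasts 1/10 s, in which the tool goes at most 50 mm and 8.59 degrees, less where a joint would pass 70% of its speed; a pose out of reach is approached as far as the arm can. A call with a gripper value outside its range is refused whole. The fingers move at their own pace and stop on an object; FORCE is the grip in N (left out, the last holds). Time passes only in rows, so rows that do not move let the fingers close. It gives the time, the measured TCP pose, the force and the opening at its end, in the units of the state.
- arm.observe(): the state, without advancing time (a new reading comes with each control period).
- eyes.get_image(name): name is "scene" or "top"; returns a dict with "frame" (420x560x3 uint8, blue, green, red), "intrinsics" (3x3 intrinsics, pixels), "rvec" (rotation vector, rad) and "tvec" (3), from world to camera coordinates, as OpenCV has them. Camera axes: x right, y down, z forward; pixel columns grow to the right and rows downward; lengths in m; the calibration is good to about 2 mm. A picture is of the moment at which its call begins. There is no depth.
- workorder.sign_off(): hands the job in, once; it reports no verdict.
The state is a dict: "clock": time; "joints": joint angles; "dq": joint speeds; "joint_efforts": joint torques, N m; "position": TCP position; "ee_rot": TCP orientation; "force": force on the tool from outside, world axes, zero at the start; "ft_torque": the same for the moment, N m; "width": opening from 0.0 (shut) to 1.0 (fully open).
Only numpy, scipy, OpenCV 4.12 (cv2) and the standard library are available. Lean on these libraries where they do the work, as an engineer would, in place of code of your own. Each camera call takes 0.05 s, during which the arm holds its last target.

## Working session

There is one attempt and no reset: what is moved stays moved. The work goes in short steps, Python scripts to look and compute and a shell command to move; the robot and the scene stay as the last step left them, time stands still between calls to the robot, and variables do not carry over. Pictures are saved under pics/ and viewed, and the job is handed in when it is done.

```bash
mkdir -p pics; ls
python3 - <<'E'
from cell import arm,eyes
import cv2
s=arm.observe(); print(s['clock'],s['position'],s['ee_rot'],s['width'],s['force'])
for n in('scene','top'):
    d=eyes.get_image(n); cv2.imwrite(f'pics/{n}0.png',d['frame']); print(n,d['intrinsics'],d['rvec'],d['tvec'])
E
```

```text
pics
0.0 [ 0.17479316 -0.59952017  0.22594841] [-3.10849733e+00 -4.43997424e-01  6.17750853e-04] 1.0000555661134547 [ 0.18176414 -0.60050775  0.24906789]
scene [[481.92556489   0.         280.82050136]
 [  0.         481.92556489 206.91636458]
 [  0.           0.           1.        ]] [ 2.10613121  1.01551583 -0.4805599 ] [-0.37182731 -0.16079851  1.55089333]
top [[406.43840011   0.         272.98352169]
 [  0.         406.43840011 210.40686243]
 [  0.           0.           1.        ]] [ 2.17493634 -2.18691644  0.14305033] [0.0367923  0.54309443 0.94404672]
```

View pics/scene0.png

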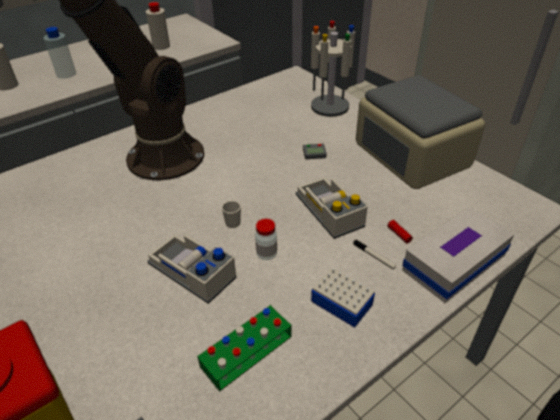

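View pics/top0.png

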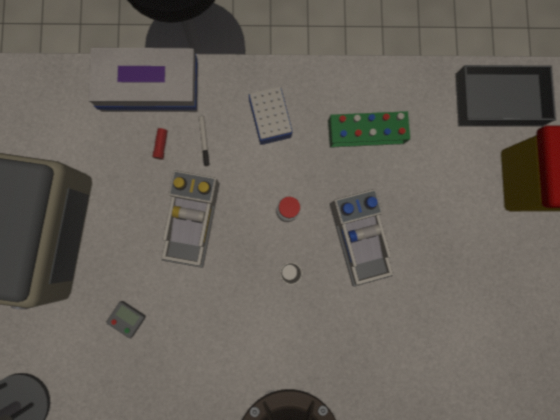

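The scene view shows the yellow unit at about (335,205), with keys at (337,206) and (355,200). In the top view its keys are at about (179,183) and (204,187), with the vial at (187,214). The red decoy vial is at (160,144). Next I'll locate the keys.

```bash
cat > h.py <<'E'
from cell import arm,eyes
import cv2,numpy as np
def cam(n):
    d=eyes.get_image(n); R=cv2.Rodrigues(np.array(d['rvec'],float))[0]; return d['frame'],np.array(d['intrinsics']),R,np.array(d['tvec'],float).ravel()
def ray(c,uv,z):
    _,K,R,t=c; d=R.T@np.linalg.inv(K)@np.array([*uv,1.]); o=-R.T@t
    return o+d*(z-o[2])/d[2]
def proj(c,P):
    _,K,R,t=c; p=K@(R@np.array(P,float)+t); return p[:2]/p[2]
def blobs(c,lo,hi,box,amin=15):
    f=c[0]; x0,y0,x1,y1=box
    m=cv2.inRange(cv2.cvtColor(f,cv2.COLOR_BGR2HSV),lo,hi); k=np.zeros_like(m);k[y0:y1,x0:x1]=m[y0:y1,x0:x1]
    n,l,st,ce=cv2.connectedComponentsWithStats(k)
    return [(st[i,4],st[i,:4].tolist(),ce[i]) for i in range(1,n) if st[i,4]>=amin],k
def two(c1,u1,c2,u2):
    P=[c[1]@np.c_[c[2],c[3]] for c in(c1,c2)]
    X=cv2.triangulatePoints(P[0],P[1],np.array(u1,float).reshape(2,1),np.array(u2,float).reshape(2,1)).ravel(); return X[:3]/X[3]
E
python3 - <<'E'
from h import *
a=cam('top');b=cam('scene')
for c,box,n in((a,(150,165,225,270),'t'),(b,(290,170,375,240),'s')):
    r,m=blobs(c,(18,120,60),(35,255,255),box,8)
    for q in r: print(n,q[0],q[1],q[2].round(1),ray(c,q[2],.094).round(4))
    x0,y0,x1,y1=box; cv2.imwrite(f'pics/crop_{n}.png',cv2.resize(c[0][y0:y1,x0:x1],None,fx=5.5,fy=5.5,interpolation=cv2.INTER_CUBIC))
print(proj(a,(0,0,0)),proj(a,(.175,-.6,.2)))
E
```

```text
t 96 [174, 177, 11, 11] [178.8 182.3] [0.6002 0.2452 0.094 ]
t 28 [190, 180, 4, 12] [191.7 185.7] [0.5925 0.2165 0.094 ]
t 96 [198, 182, 11, 11] [203.2 186.9] [0.5898 0.191  0.094 ]
t 63 [172, 206, 8, 12] [175.3 211.5] [0.5349 0.2519 0.094 ]
s 45 [337, 190, 9, 8] [341.6 193.2] [0.5695 0.2285 0.094 ]
s 63 [307, 193, 15, 19] [314. 202.] [0.5507 0.15   0.094 ]
s 74 [351, 194, 9, 10] [354.9 198.4] [0.6061 0.2404 0.094 ]
s 111 [332, 200, 18, 11] [338.6 204.9] [0.5985 0.1907 0.094 ]
[288.82363197 444.22413684] [606.9308374  390.67421867]
```

```bash
python3 -c "
import cv2
for n in 'ts': print(cv2.imread(f'pics/crop_{n}.png').shape)"
```

```text
(578, 412, 3)
(385, 468, 3)
```

View pics/crop_t.png

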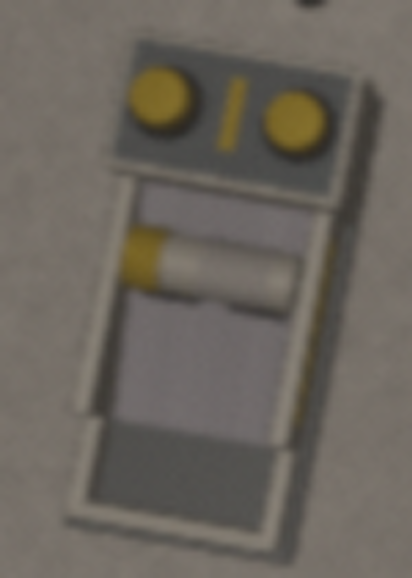

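View pics/crop_s.png

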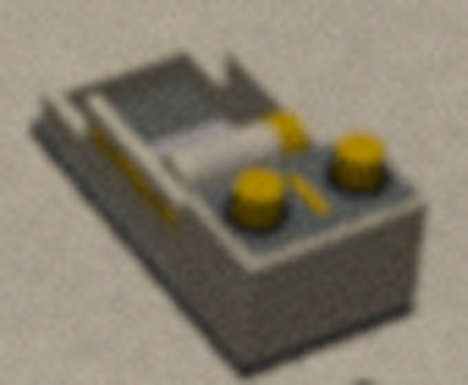

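```bash
cat > plan.py <<'E'
from h import *
from scipy.spatial.transform import Rotation as Ro
def plan(L,Rr,ztop=.095):
    s=arm.observe(); R=Ro.from_rotvec(s['ee_rot']).as_matrix(); p=np.array(s['position'])
    mid=(L+Rr)/2; y=(L-Rr)[:2]; y/=np.linalg.norm(y)
    t=R[:2,1]; t=t/np.linalg.norm(t)
    if t@y<0:y=-y
    ang=np.degrees(np.arctan2(t[0]*y[1]-t[1]*y[0],t@y)) # world ccw
    d=np.array([mid[0],mid[1],ztop])-p
    print('clock',s['clock'],'p',p.round(4),'tool z',R[:,2].round(4),'toolx',R[:,0].round(3),'tooly',R[:,1].round(3))
    print('turn about tool z deg',-ang,'shift tool mm',(R.T@d*1000).round(1),'w',s['width'],'F',np.array(s['force']).round(2),'mid',mid.round(4))
    return R
E
python3 - <<'E'
from plan import *
a=cam('top');b=cam('scene')
L=two(a,(178.8,182.3),b,(355.3,196.9));R=two(a,(203.2,186.9),b,(337.1,203.5))
print(L,R,np.linalg.norm(L-R))
for q in((355.3,196.9),(337.1,203.5)):print(ray(b,q,.095))
for q in((178.8,182.3),(203.2,186.9)):print(ray(a,q,.095))
plan(ray(a,(178.8,182.3),.095),ray(a,(203.2,186.9),.095))
E
```

```text
[0.60106832 0.24627216 0.09250874] [0.59058533 0.19199553 0.09259985] 0.05527977692505403
[0.60328951 0.24468793 0.095     ]
[0.59282346 0.1906977  0.095     ]
[0.60005917 0.24500824 0.095     ]
[0.58956475 0.19080545 0.095     ]
clock 0.3 p [ 0.1749 -0.5999  0.2265] tool z [-2.e-04  4.e-04 -1.e+00] toolx [ 0.96  0.28 -0.  ] tooly [ 0.28 -0.96 -0.  ]
turn about tool z deg 27.216304675327333 shift tool mm [ 632.1 -667.5  131.7] w 0.999936513606186 F [-0.24 -0.14  0.6 ] mid [0.5948 0.2179 0.095 ]
```

```bash
python3 -m inch '[[[0.6,0,0,-5,7],[0.6,0,0,-5,7],[0.6,0,0,-5,7],[0.6,0,0,0,6]]]' 10
python3 - <<'E'
from plan import *
plan(np.array([.6010,.2450,.095]),np.array([.5904,.1908,.095]))
E
```

```text
clock: 0.7
position: [0.1745, -0.5995, 0.2413]
ee_rot: [-3.123, 0.319, 0.001]
force: [0.4, -0.3, -0.2]
width: 0.701
clock 0.7 p [ 0.1745 -0.5995  0.2413] tool z [-4.e-04  2.e-03 -1.e+00] toolx [ 0.979 -0.202 -0.001] tooly [-0.202 -0.979 -0.002]
turn about tool z deg -0.5906083446789665 shift tool mm [ 247.4 -885.3  147.8] w 0.701322034147278 F [ 0.38 -0.32 -0.23] mid [0.5957 0.2179 0.095 ]
```

```bash
python3 -m inch '[[[0.6,12,-43,0,0],[0.6,12,-43,0,0],[0.6,12,-43,0,0],[0.6,12,-43,0,0],[0.6,12,-43,0,0],[0.6,12,-43,0,0],[0.6,12,-43,0,0],[0.6,12,-43,0,0],[0.6,12,-43,0,0],[0.6,12,-43,0,0]]]'
python3 - <<'E'
from plan import *
plan(np.array([.6010,.2450,.095]),np.array([.5904,.1908,.095]))
E
```

```text
clock: 1.7
position: [0.3844, -0.1954, 0.2407]
ee_rot: [3.119, -0.343, 0.001]
force: [0.8, -0.8, 0.1]
width: 0.399
clock 1.7 p [ 0.3844 -0.1954  0.2407] tool z [-1.0e-04 -3.9e-03 -1.0e+00] toolx [ 0.976 -0.218  0.001] tooly [-0.218 -0.976  0.004]
turn about tool z deg -1.4982153646496579 shift tool mm [ 116.2 -449.9  144. ] w 0.398899516837011 F [ 0.78 -0.76  0.08] mid [0.5957 0.2179 0.095 ]
```

```bash
python3 -m inch '[[[0.6,11,-43,0,0],[0.6,11,-43,0,0],[0.6,11,-43,0,0],[0.6,11,-43,0,0],[0.6,11,-43,0,0],[0.6,11,-43,0,0],[0.6,11,-43,0,0],[0.6,11,-43,0,0],[0.6,11,-43,0,0],[0.6,11,-43,0,0]]]'
python3 - <<'E'
from plan import *
plan(np.array([.6010,.2450,.095]),np.array([.5904,.1908,.095]))
E
```

```text
clock: 2.7
position: [0.5918, 0.217, 0.2411]
ee_rot: [3.117, -0.348, 0.009]
force: [-0.2, -1.2, 0.8]
width: 0.406
clock 2.7 p [0.5918 0.217  0.2411] tool z [ 0.0053 -0.0058 -1.    ] toolx [ 0.975 -0.22   0.006] tooly [-0.221 -0.975  0.004]
turn about tool z deg -1.674402933390141 shift tool mm [  2.7  -2.3 146.2] w 0.4057757943555959 F [-0.21 -1.16  0.83] mid [0.5957 0.2179 0.095 ]
```

```bash
python3 -m inch '[[[0.6,2,-1,20,-1.5],[0.6,1,0,25,0],[0.6,0,0,25,0],[0.6,0,0,25,0],[0.6,0,0,15,0],[0.6,0,0,0,0],[0.6,0,0,0,0]]]'
python3 - <<'E'
from plan import *
plan(np.array([.6010,.2450,.095]),np.array([.5904,.1908,.095]))
for n,(x0,y0,x1,y1) in(('top',(140,150,260,280)),('scene',(270,110,400,240))):
    c=cam(n); cv2.imwrite(f'pics/pre_{n}.png',cv2.resize(c[0][y0:y1,x0:x1],None,fx=4.5,fy=4.5,interpolation=cv2.INTER_CUBIC))
E
```

```text
clock: 3.4
position: [0.5968, 0.2279, 0.1265]
ee_rot: [-3.128, 0.29, -0.009]
force: [-0.3, -0.1, 0.8]
width: 0.403
clock 3.4 p [0.5968 0.2279 0.1265] tool z [ 5.6e-03 -1.0e-04 -1.0e+00] toolx [ 0.983 -0.184  0.005] tooly [-0.184 -0.983 -0.001]
turn about tool z deg 0.4700752146208754 shift tool mm [ 0.6 10.1 31.5] w 0.4026955868034836 F [-0.26 -0.06  0.81] mid [0.5957 0.2179 0.095 ]
```

View pics/pre_top.png

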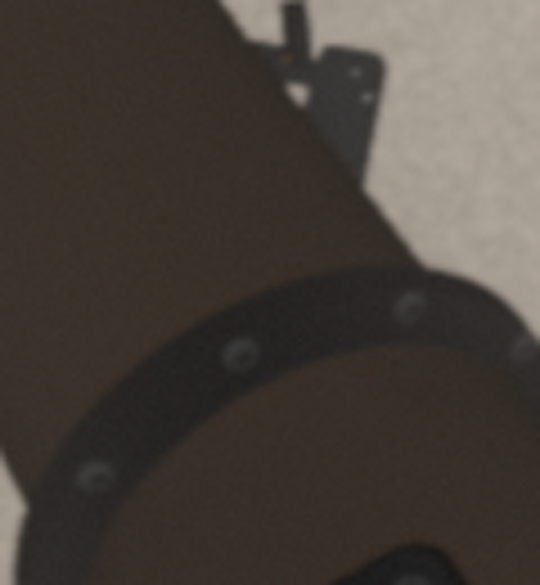

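View pics/pre_scene.png

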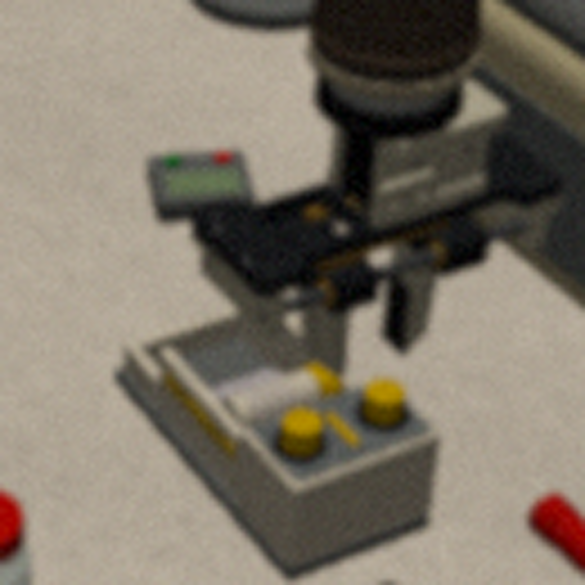

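Fingers are above the keys in the scene view (tips about crop (325,345)/(405,345), keys (302,420)/(384,393)); the TCP overshot about 10 mm in y. I'll correct that and come down.

```bash
python3 -m inch '[[[0.6,0,10,8,0.5],[0.6,0,0,0,0],[0.6,0,0,0,0],[0.6,0,0,0,0]]]'
python3 - <<'E'
from plan import *
R=plan(np.array([.6010,.2450,.095]),np.array([.5904,.1908,.095]))
c=cam('scene');p=np.array(arm.observe()['position'])
x0,y0,x1,y1=(300,150,380,230);im=cv2.resize(c[0][y0:y1,x0:x1],None,fx=7,fy=7,interpolation=cv2.INTER_CUBIC)
def dot(P,col):
    u=(proj(c,P)-(x0,y0)+.5)*7; cv2.circle(im,tuple(int(v) for v in u),3,col,-1)
for s in(-1,1):
  for k in(18.4,37.4):
    for e in(-9.5,9.5): dot(p+R[:,1]*s*k/1e3+R[:,0]*e/1e3,(0,0,255))
for q in((.6010,.2450,.095),(.5904,.1908,.095)):dot(q,(255,0,0))
cv2.imwrite('pics/pre2.png',im)
E
```

```text
clock: 3.9
position: [0.5966, 0.2171, 0.1212]
ee_rot: [-3.124, 0.307, -0.016]
force: [0.3, -0.2, -1.0]
width: 0.403
clock 3.9 p [0.5966 0.2171 0.1212] tool z [ 0.0106  0.0013 -0.9999] toolx [ 0.981 -0.194  0.01 ] tooly [-0.194 -0.981 -0.003]
turn about tool z deg -0.14830762091972766 shift tool mm [-1.3 -0.5 26.1] w 0.40321688702582725 F [ 0.26 -0.15 -0.97] mid [0.5957 0.2179 0.095 ]
```

View pics/pre2.png

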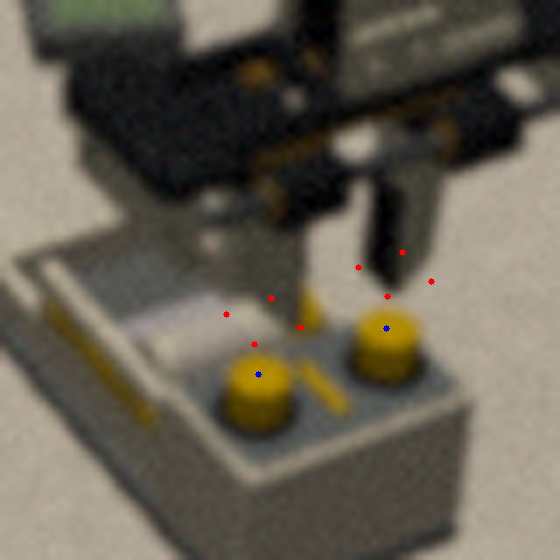

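Projected fingertip footprints line up with the fingers, and the keys sit centred beneath them (blue dots on the cap centres). Going down to contact.

```bash
python3 -m inch '[[[0.6,-1,0,8,0],[0.6,0,0,8,0],[0.6,0,0,5,0],[0.6,0,0,0,0],[0.6,0,0,0,0]]]'
python3 - <<'E'
from plan import *
R=plan(np.array([.6010,.2450,.095]),np.array([.5904,.1908,.095]))
E
```

```text
clock: 4.45
position: [0.5956, 0.2182, 0.098]
ee_rot: [-3.124, 0.305, -0.016]
force: [-0.3, 0.3, 0.3]
width: 0.403
clock 4.45 p [0.5956 0.2182 0.098 ] tool z [ 0.0103  0.0017 -0.9999] toolx [ 0.981 -0.194  0.01 ] tooly [-0.194 -0.981 -0.004]
turn about tool z deg -0.09166868683012688 shift tool mm [0.1 0.2 3. ] w 0.40267225475375507 F [-0.27  0.29  0.26] mid [0.5957 0.2179 0.095 ]
```

```bash
python3 -m inch '[[[0.6,0,0,6,0],[0.6,0,0,6,0],[0.6,0,0,3,0],[0.6,0,0,2,0]]]'; python3 -m inch '[[[0.6,0,0,2,0]]]'; python3 -m inch '[[[0.6,0,0,2,0]]]'
```

```text
clock: 4.85
position: [0.5964, 0.2186, 0.0829]
ee_rot: [-3.123, 0.305, -0.019]
force: [-11.9, -5.2, 37.6]
width: 0.403
clock: 4.95
position: [0.5963, 0.2186, 0.083]
ee_rot: [-3.124, 0.306, -0.02]
force: [-10.0, -5.7, 27.7]
width: 0.403
clock: 5.05
position: [0.5963, 0.2185, 0.0831]
ee_rot: [-3.124, 0.306, -0.022]
force: [-8.7, -3.6, 23.4]
width: 0.402
```

```bash
python3 -m inch '[[[0.6,0,0,1.5,0],[0.6,0,0,1.5,0],[0.6,0,0,1.5,0],[0.6,0,0,1.5,0],[0.6,0,0,1.5,0],[0.6,0,0,1.5,0],[0.6,0,0,1.5,0],[0.6,0,0,1.5,0]]]'
python3 - <<'E'
from plan import *
for i in range(2):
    c=cam('scene')
    x0,y0,x1,y1=(280,150,380,245);im=cv2.resize(c[0][y0:y1,x0:x1],None,fx=6,fy=6,interpolation=cv2.INTER_CUBIC)
cv2.imwrite('pics/press.png',im)
E
```

```text
clock: 5.85
position: [0.5963, 0.2185, 0.0832]
ee_rot: [-3.125, 0.306, -0.032]
force: [-6.4, -3.2, 18.1]
width: 0.398
```

View pics/press.png

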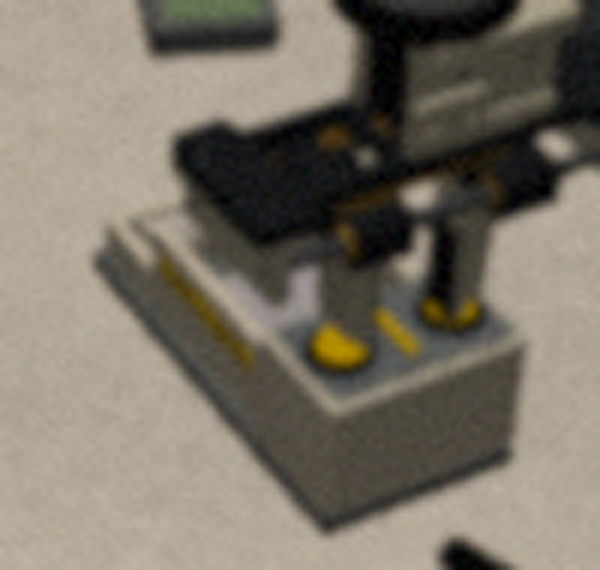

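Both caps are pressed down (about (340,350) and (450,315) in the crop). The chute behind them looks empty where the vial lay, and the tray is hidden. I'll hold longer and try the top view.

```bash
python3 -m inch '[[[0.6,0,0,1.2,0],[0.6,0,0,1.2,0],[0.6,0,0,1.2,0],[0.6,0,0,1.2,0],[0.6,0,0,1.2,0],[0.6,0,0,1.2,0],[0.6,0,0,1.2,0],[0.6,0,0,1.2,0]]]'
python3 - <<'E'
from plan import *
ims=[]
for n,(x0,y0,x1,y1) in(('top',(140,150,240,280)),('scene',(280,150,380,280))):
    c=cam(n); ims.append(cv2.resize(c[0][y0:y1,x0:x1],None,fx=4,fy=4,interpolation=cv2.INTER_CUBIC))
im=np.hstack(ims);cv2.imwrite('pics/press2.png',np.clip(im*1.4,0,255).astype('uint8'))
E
```

```text
clock: 6.75
position: [0.5962, 0.2185, 0.0833]
ee_rot: [-3.126, 0.307, -0.04]
force: [-6.1, -3.3, 16.2]
width: 0.4
```

View pics/press2.png

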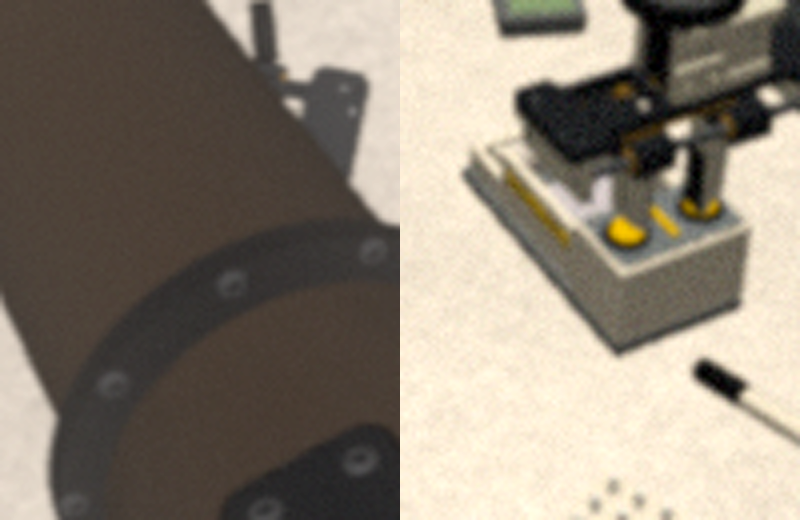

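The arm hides the tray in both views, so I'll hold about 2 s more before lifting.

```bash
python3 -m inch '[[[0.6,0,0,1.2,0],[0.6,0,0,1.2,0],[0.6,0,0,1.2,0],[0.6,0,0,1.2,0],[0.6,0,0,1.2,0],[0.6,0,0,1.2,0],[0.6,0,0,1.2,0],[0.6,0,0,1.2,0],[0.6,0,0,1.2,0],[0.6,0,0,1.2,0],[0.6,0,0,1.2,0],[0.6,0,0,1.2,0]]]';python3 -m inch '[[[0.6,0,0,1.2,0],[0.6,0,0,1.2,0],[0.6,0,0,1.2,0],[0.6,0,0,1.2,0],[0.6,0,0,1.2,0],[0.6,0,0,1.2,0],[0.6,0,0,1.2,0],[0.6,0,0,1.2,0]]]'; python3 -m inch '[[[0.6,0,0,-5,0],[0.6,0,0,-8,0],[0.6,0,0,-15,0],[0.6,0,0,-30,0],[0.6,0,0,-40,0],[0.6,0,0,-40,0],[0.6,0,0,0,0]]]'
```

```text
clock: 8.05
position: [0.5963, 0.2185, 0.0833]
ee_rot: [3.125, -0.307, 0.052]
force: [-5.8, -2.8, 15.6]
width: 0.4
clock: 8.85
position: [0.5963, 0.2185, 0.0833]
ee_rot: [3.124, -0.308, 0.06]
force: [-5.8, -1.9, 16.3]
width: 0.399
clock: 9.55
position: [0.5903, 0.2196, 0.2284]
ee_rot: [3.125, -0.306, 0.058]
force: [-0.3, 1.1, -0.9]
width: 0.402
```

```bash
python3 -m inch '[[[0.6,-5,40,-3,0],[0.6,-5,40,-3,0],[0.6,-5,40,-3,0],[0.6,-5,40,-3,0],[0.6,-5,40,-3,0],[0.6,-5,40,-3,0],[0.6,-5,40,-3,0],[0.6,-5,40,-3,0],[0.6,0,0,0,0],[0.6,0,0,0,0]]]'
python3 - <<'E'
from plan import *
for n in('top','scene'):
    c=cam(n); cv2.imwrite(f'pics/end_{n}.png',c[0])
    if n=='top': cv2.imwrite('pics/end_crop.png',cv2.resize(c[0][165:275,145:235],None,fx=5,fy=5,interpolation=cv2.INTER_CUBIC))
    else: cv2.imwrite('pics/end_crop2.png',cv2.resize(c[0][165:245,285:380],None,fx=6,fy=6,interpolation=cv2.INTER_CUBIC))
E
```

```text
clock: 10.55
position: [0.4837, -0.0953, 0.2541]
ee_rot: [-3.123, 0.303, -0.067]
force: [0.1, 2.0, -0.3]
width: 0.398
```

View pics/end_crop.png

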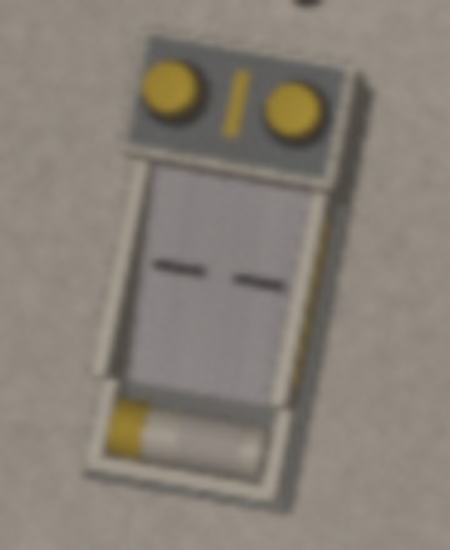

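View pics/end_crop2.png

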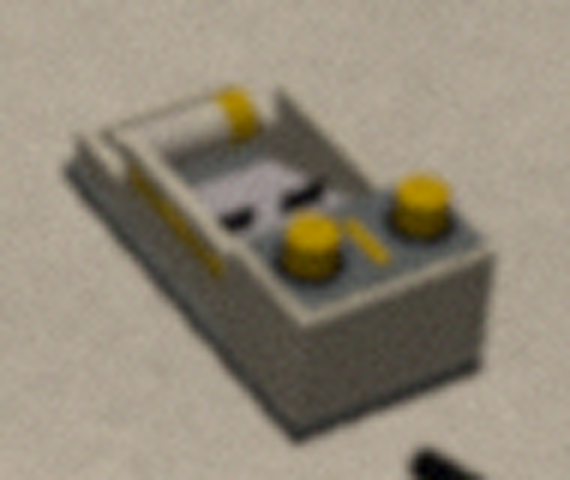

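View pics/end_scene.png

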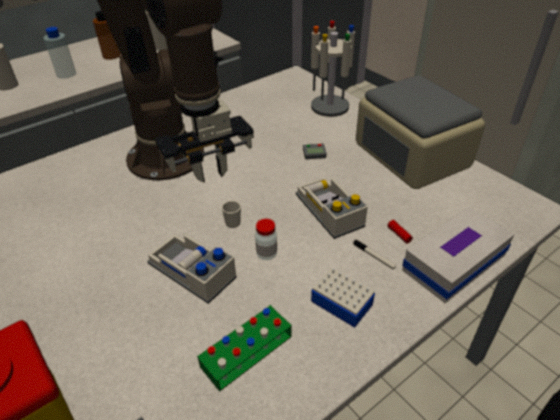

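The vial lies in the front tray (top crop about (185,437)). Both keys are up and both black stops have risen again. The blue unit and the bystanders are where they were, and the gripper is well clear. Handing in.

```bash
python3 -c "
from cell import workorder,arm
print(arm.observe()['dq'].round(3) if hasattr(arm.observe()['dq'],'round') else arm.observe()['dq']); print(workorder.sign_off())"
```

```text
[-0.02   0.007 -0.014 -0.004 -0.002 -0.003 -0.001]
the job is handed in; nothing more can be done
None
```

The yellow-capped vial is out of its dispenser and lying in the front tray, and I handed the job in at about 10.7 s of the 32 s allowed.

I pressed both yellow keys together, one fingertip on each. They bottomed out with the fingertips at z 0.083, which is the full 12 mm, and I held them there for about 4 s. Then I raised the gripper and moved it clear.

- **Final pictures:** both views show the vial in the tray, both keys up and both stops risen again. The blue dispenser and everything else on the bench look unmoved.
- **Force:** the highest reading I saw was about 38 N, through the fingertips as the keys reached their stops. It settled to about 16 N during the hold.
- **Not confirmed directly:** the arm hid the tray from both cameras while the keys were down, so I held by time and saw the vial in the tray only after lifting. I did not compute its exact position, or compare pictures over time to show that it was still.
- **Disagreements:** the two cameras placed the keys about 3 mm apart. The tool drifted about 2 degrees in tilt during the hold, with no effect on the keys.

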